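Store the pepper mills grinder end down

ROBOT

A 6-joint arm with a two-finger parallel gripper is mounted at the origin on the work surface. World frame = base frame: x ahead of the robot, y to its left, z up, the work surface at z = 0. Lengths are in m, angles in rad, forces in N, time in s.
With the tool pointing down it reaches from about 0.275 to 0.725 m from the base axis. Payload 5.6 kg.
Tool frame: the origin (TCP) lies at the very end of the fingers, on their centre line; the grasp point (between the pads) lies 19 mm behind it; z points along the fingers, y is the direction in which the jaws open and shut (so a half turn about z gives the same grasp; the last joint's range is limited). The gripper opens to 85 mm and grips with 20 to 120 N. Pads are 22 mm wide; open, the fingers measure 114 mm over their backs; the gripper's body (76 mm by 85 mm) begins 54 mm behind the grasp point. The pads swing forward as they close: fully open they stand 13 mm farther back than shut.
Start: joints at [1.459, 0.255, 0.108, 0, -1.424, -0.285], TCP at [0.213, 0.507, 0.231] pointing down, gripper open.
Joint ranges: [-2.95, 2.95], [-1.21, 1.97], [-1.09, 1.5], [-2.87, 1.71], [-2.94, -0.07], [-3.05, 3.05]. Speed limits (rad/s): [2.57, 2.57, 3.14, 3.14, 3.14, 3.14].

INTERFACE

Orientations are given as a unit quaternion [x, y, z, w].
In Python, from cell import ctrl gives the robot as it stands.
- The arm moves only by the tool jog_arm, never from a script. Its arguments are lists of equal length, an entry for each row: "slide": the shift along the tool's x, y, z scaled (see below), a list of three; "twist": the turn, a rotation vector about the tool's x, y, z scaled (see below), a list of three; "jaw": the closure, from -1 (fully open) to 1 (shut), so that 0 is half open. A call has 1 to 12 rows; each row is the pose to reach, as a shift and turn from the pose commanded when the call began, along the tool's axes at that moment, turning the shorter way round; what a row does not reach only later rows make up. The controller multiplies each number of a shift by 0.6 m and each number of a turn by 180 degrees. A row lasts 1/8 s, in which the tool goes at most 62.5 mm and 10.7 degrees, less where a joint would pass 70% of its speed; a pose out of reach is approached as far as the arm can. A call with a number of a shift or a turn outside -1 to 1 is refused whole. A call with a gripper value outside its range is refused whole. The fingers move at their own pace and stop on an object; "squeeze" is the grip in N (left out, the last holds). Time passes only in rows, so rows that repeat a pose let the fingers close. It gives the time, the measured TCP pose, the force and the opening at its end, in the units of the state.
- ctrl.get_obs(): the state, without advancing time (a new reading comes with each control period).
- ctrl.read_camera(name): name is "scene" or "top" or "wrist"; returns a dict with "pixels" (400x640x3 uint8, red, green, blue), "fx", "fy", "cx", "cy" (pixels), "view" (4x4, takes a point from world to camera coordinates); the wrist camera has in their place "T_tool_cam" (4x4, takes a point from camera to tool coordinates, whose origin is the TCP and whose axes are the flange's). Camera axes: x right, y up, looking along -z (the intrinsics and any distortion apply to the point x, -y, -z); pixel columns grow to the right and rows downward; lengths in m; the calibration is good to about 2 mm. A picture is of the moment at which its call begins: read the wrist's pose just before it. There is no depth.
- ctrl.sign_off(): hands the job in, once; it reports no verdict.
Trained networks look in a picture, given as the dict that the camera call returned (one of the last four; its "shot" number tells which), for a name from the list of things; names that differ only in an ending like _2 or _b are one class to them, and where a whole thing is asked for, a point or a joint stands for the part that bears it (a point fixed in the world has none). Each returns a list of dicts, best first, with "conf" (0 to 1); they miss things now and then, are a little off and sometimes report something else, mostly with a low value. They report only what shows in the picture. A call takes as long as a camera call. They do not tell look-alikes from the thing itself.
- ctrl.look_for(query, picture): "uv" ([column, row] in pixels, amid what is visible of it).
- ctrl.outline_of(query, picture): "mask" (400x640 bool, what is visible of it) and "uv" ([column, row] in pixels, amid what is visible of it).
- ctrl.spot_point(query, picture): "uv" ([column, row] in pixels: a listed point, or the origin of a listed thing).
The state is a dict: "t": time; "joint_pos": joint angles; "dq": joint speeds; "effort": joint torques, N m; "position": TCP position; "tool_rot": TCP orientation; "contact_force": force on the tool from outside, world axes, zero at the start; "ft_torque": the same for the moment, N m; "opening": opening from 0.0 (shut) to 1.0 (fully open).
Only numpy, scipy, OpenCV 4.12 (cv2) and the standard library are available. Lean on these libraries where they do the work, as an engineer would, in place of code of your own. Each camera call takes 0.05 s, during which the arm holds its last target.

TASK

Put both pepper mills away in the sloping rack, one to a bay, each with its heavy grinder end at the bottom, lying in the groove of its bay with that end down against the stop. The ends look alike, so lift each mill clear of the worktop by the middle and feel which end is heavy. Lay the mills in gently rather than dropping them, and leave the other kitchen things where they are.

Things in the scene. Friction and masses are not known exactly. Their poses are not given: they have to be found in the camera images.
- mill_a: 170 mm pepper mill, lying; ends alike: beech waist 40 mm thick over the middle 80 mm, then a drum 48 mm thick, 45 mm long, steel-capped, at each end. Origin at its centre, x lengthwise. About 0.32 kg (+-20 %). Balance point about 37 mm from the middle, to the heavy end, which is unmarked and differs from mill to mill. Held level by the middle it pulls over with 0.12 N m. Rolls if bumped.
- mill_b: 170 mm pepper mill, lying; ends alike: beech waist 40 mm thick over the middle 80 mm, then a drum 48 mm thick, 45 mm long, steel-capped, at each end. Origin at its centre, x lengthwise. About 0.32 kg (+-20 %). Balance point about 37 mm from the middle, to the heavy end, which is unmarked and differs from mill to mill. Held level by the middle it pulls over with 0.12 N m. Rolls if bumped.
- rack: fixed steel rack, 190 mm deep, 236 mm wide, 125 mm high at the robot side, two sloping bays side by side, 110 mm apart. Origin on the worktop midway between the feet of the bays; x to its high side, towards the robot; turned up to 0.2 rad
- bay_left: Left (+y) bay seen from the robot. Tilted frame: x up the slope (30 deg, towards the robot), y level across, z square off the slope. Two 8 mm rods along x at y = -13 and +13, z = -24.8 mm, 165 mm long; stop plate face at x = 0, up to z = 8 mm. A mill fully home lies on both rods, centre at (85, 0, 0) mm, length along x. Open beside the rods for fingers. Origin 60 mm above the worktop
- bay_right: Right (-y) bay seen from the robot. Tilted frame: x up the slope (30 deg, towards the robot), y level across, z square off the slope. Two 8 mm rods along x at y = -13 and +13, z = -24.8 mm, 165 mm long; stop plate face at x = 0, up to z = 8 mm. A mill fully home lies on both rods, centre at (85, 0, 0) mm, length along x. Open beside the rods for fingers. Origin 60 mm above the worktop
- ramekin: bystander: a small white ceramic cup, 72 mm across, 45 mm high; origin under its centre
- salt_jar: bystander: a glass jar with a steel lid, 56 mm across, 75 mm high; origin under its centre
- tin: bystander: a steel tin, 66 mm across, 85 mm high; origin under its centre
- spatula: bystander: a spatula with a wooden handle, 260 mm long, lying flat; its origin is near mid-length
Mind the look-alikes: they are no part of the job. What is shaped like the mill_b but turquoise is not meant.

How it is judged:
On the way, in this order (a step that is already met when the one before it is completed fails the run):
1. one mill is held by its middle, its centre more than 70 mm above the worktop (((height (world z) of mill_a above 0.07 m and distance between the grasp point and mill_a below 0.035 m and contact force between the fingers and mill_a above 1 N) or (height (world z) of mill_b above 0.07 m and distance between the grasp point and mill_b below 0.035 m and contact force between the fingers and mill_b above 1 N))), for 0.2 s.
2. one mill lies home in a bay, heavy end down ((((x of mill_a in the frame of bay_left between 0.079 and 0.097 m and y of mill_a in the frame of bay_left between -0.008 and 0.008 m and z of mill_a in the frame of bay_left between -0.006 and 0.008 m and angle between the x axis of mill_a and the x axis of bay_left, either way round below 0.12 rad and angle between mill_a's own x axis and vertical above 1.85 rad and linear speed of mill_a below 0.03 m/s and angular speed of mill_a below 0.3 rad/s) or (x of mill_a in the frame of bay_right between 0.079 and 0.097 m and y of mill_a in the frame of bay_right between -0.008 and 0.008 m and z of mill_a in the frame of bay_right between -0.006 and 0.008 m and angle between the x axis of mill_a and the x axis of bay_right, either way round below 0.12 rad and angle between mill_a's own x axis and vertical above 1.85 rad and linear speed of mill_a below 0.03 m/s and angular speed of mill_a below 0.3 rad/s)) or ((x of mill_b in the frame of bay_left between 0.079 and 0.097 m and y of mill_b in the frame of bay_left between -0.008 and 0.008 m and z of mill_b in the frame of bay_left between -0.006 and 0.008 m and angle between the x axis of mill_b and the x axis of bay_left, either way round below 0.12 rad and angle between mill_b's own x axis and vertical below 1.29 rad and linear speed of mill_b below 0.03 m/s and angular speed of mill_b below 0.3 rad/s) or (x of mill_b in the frame of bay_right between 0.079 and 0.097 m and y of mill_b in the frame of bay_right between -0.008 and 0.008 m and z of mill_b in the frame of bay_right between -0.006 and 0.008 m and angle between the x axis of mill_b and the x axis of bay_right, either way round below 0.12 rad and angle between mill_b's own x axis and vertical below 1.29 rad and linear speed of mill_b below 0.03 m/s and angular speed of mill_b below 0.3 rad/s)))), for 0.2 s.
3. with that mill stored, the other is held by its middle, clear of the worktop (((((x of mill_a in the frame of bay_left between 0.079 and 0.097 m and y of mill_a in the frame of bay_left between -0.008 and 0.008 m and z of mill_a in the frame of bay_left between -0.006 and 0.008 m and angle between the x axis of mill_a and the x axis of bay_left, either way round below 0.12 rad and angle between mill_a's own x axis and vertical above 1.85 rad and linear speed of mill_a below 0.03 m/s and angular speed of mill_a below 0.3 rad/s) or (x of mill_a in the frame of bay_right between 0.079 and 0.097 m and y of mill_a in the frame of bay_right between -0.008 and 0.008 m and z of mill_a in the frame of bay_right between -0.006 and 0.008 m and angle between the x axis of mill_a and the x axis of bay_right, either way round below 0.12 rad and angle between mill_a's own x axis and vertical above 1.85 rad and linear speed of mill_a below 0.03 m/s and angular speed of mill_a below 0.3 rad/s)) and (height (world z) of mill_b above 0.07 m and distance between the grasp point and mill_b below 0.035 m and contact force between the fingers and mill_b above 1 N)) or (((x of mill_b in the frame of bay_left between 0.079 and 0.097 m and y of mill_b in the frame of bay_left between -0.008 and 0.008 m and z of mill_b in the frame of bay_left between -0.006 and 0.008 m and angle between the x axis of mill_b and the x axis of bay_left, either way round below 0.12 rad and angle between mill_b's own x axis and vertical below 1.29 rad and linear speed of mill_b below 0.03 m/s and angular speed of mill_b below 0.3 rad/s) or (x of mill_b in the frame of bay_right between 0.079 and 0.097 m and y of mill_b in the frame of bay_right between -0.008 and 0.008 m and z of mill_b in the frame of bay_right between -0.006 and 0.008 m and angle between the x axis of mill_b and the x axis of bay_right, either way round below 0.12 rad and angle between mill_b's own x axis and vertical below 1.29 rad and linear speed of mill_b below 0.03 m/s and angular speed of mill_b below 0.3 rad/s)) and (height (world z) of mill_a above 0.07 m and distance between the grasp point and mill_a below 0.035 m and contact force between the fingers and mill_a above 1 N)))), for 0.2 s.
At the end, for the whole second after the job is handed in: Each mill lies still in a bay of its own with its heavy end lowest: its lower end within 12 mm of the stop, its centre within 8 mm of the groove's middle line and at most 8 mm off its seat, its length along the bay within 0.12 rad ((((x of mill_a in the frame of bay_left between 0.079 and 0.097 m and y of mill_a in the frame of bay_left between -0.008 and 0.008 m and z of mill_a in the frame of bay_left between -0.006 and 0.008 m and angle between the x axis of mill_a and the x axis of bay_left, either way round below 0.12 rad and angle between mill_a's own x axis and vertical above 1.85 rad and linear speed of mill_a below 0.03 m/s and angular speed of mill_a below 0.3 rad/s) and (x of mill_b in the frame of bay_right between 0.079 and 0.097 m and y of mill_b in the frame of bay_right between -0.008 and 0.008 m and z of mill_b in the frame of bay_right between -0.006 and 0.008 m and angle between the x axis of mill_b and the x axis of bay_right, either way round below 0.12 rad and angle between mill_b's own x axis and vertical below 1.29 rad and linear speed of mill_b below 0.03 m/s and angular speed of mill_b below 0.3 rad/s)) or ((x of mill_a in the frame of bay_right between 0.079 and 0.097 m and y of mill_a in the frame of bay_right between -0.008 and 0.008 m and z of mill_a in the frame of bay_right between -0.006 and 0.008 m and angle between the x axis of mill_a and the x axis of bay_right, either way round below 0.12 rad and angle between mill_a's own x axis and vertical above 1.85 rad and linear speed of mill_a below 0.03 m/s and angular speed of mill_a below 0.3 rad/s) and (x of mill_b in the frame of bay_left between 0.079 and 0.097 m and y of mill_b in the frame of bay_left between -0.008 and 0.008 m and z of mill_b in the frame of bay_left between -0.006 and 0.008 m and angle between the x axis of mill_b and the x axis of bay_left, either way round below 0.12 rad and angle between mill_b's own x axis and vertical below 1.29 rad and linear speed of mill_b below 0.03 m/s and angular speed of mill_b below 0.3 rad/s)))); the robot touches nothing.
It fails at once if a mill was dropped: out of the fingers, above the worktop and faster than 0.5 m/s (a fall of about 13 mm) ((contact force between the fingers and mill_a below 0.2 N and height (world z) of mill_a above 0.05 m and linear speed of mill_a above 0.5 m/s) or (contact force between the fingers and mill_b below 0.2 N and height (world z) of mill_b above 0.05 m and linear speed of mill_b above 0.5 m/s)).
It fails at once if another kitchen thing was moved by more than 30 mm (distance of any of ramekin, salt_jar, tin, spatula from where it was at the start of the episode above 0.03 m).
It also fails if it takes over 70 s, if anything falls off the work surface, if the arm or the gripper's body presses on something with over 40 N, if the wrist force passes 120 N, or if a joint passes its speed limit or range.

## Working session

There is one attempt and no reset: what is moved stays moved. The work goes in short steps, Python scripts to look and compute and a tool call to move; the robot and the scene stay as the last step left them, time stands still between calls to the robot, and variables do not carry over. Pictures are saved under pics/ and viewed, and the job is handed in when it is done.

Besides the shell and the picture viewer there is one more tool, called after "Call:" by a JSON object that holds its "fn" and its "kwargs", one argument or row to a line. jog_arm: Moves the arm, as the interface text tells. Shifts and turns lie within -1 to 1; 1 stands for 0.6 m of shift or 180 degrees of turn. Its arguments: {"type":"object","properties":{"slide":{"type":"array","items":{"type":"array","items":{"type":"number","minimum":-1,"maximum":1}}},"twist":{"type":"array","items":{"type":"array","items":{"type":"number","minimum":-1,"maximum":1}}},"jaw":{"type":"array","items":{"type":"number"}},"squeeze":{"type":"number"}},"required":["slide","twist","jaw"]}

```bash
ls; mkdir -p pics; cat > h.py <<'E'
import numpy as np, cv2
from cell import ctrl
from scipy.spatial.transform import Rotation as R
def save(p,n): cv2.imwrite('pics/'+n+'.png',cv2.cvtColor(p['pixels'],cv2.COLOR_RGB2BGR))
def T_tool(o):
    T=np.eye(4);T[:3,:3]=R.from_quat(o['tool_rot']).as_matrix();T[:3,3]=o['position'];return T
def view(p,o=None):
    if 'view' in p: return np.array(p['view'])
    return np.linalg.inv(T_tool(o)@np.array(p['T_tool_cam']))
def proj(p,X,o=None):
    V=view(p,o);c=V[:3,:3]@np.asarray(X,float)+V[:3,3]
    return np.array([p['cx']+p['fx']*c[0]/-c[2],p['cy']+p['fy']*-c[1]/-c[2]])
def ray(p,uv,o=None):
    W=np.linalg.inv(view(p,o));d=np.array([(uv[0]-p['cx'])/p['fx'],-(uv[1]-p['cy'])/p['fy'],-1.])
    return W[:3,3],W[:3,:3]@d
def atz(p,uv,z,o=None):
    a,d=ray(p,uv,o);return a+d*(z-a[2])/d[2]
E
python3 - <<'E'
from h import *
for n in ['scene','top']:
    p=ctrl.read_camera(n);save(p,n+'0');print(n,{k:v for k,v in p.items() if k not in('pixels','view')})
    print(np.round(np.linalg.inv(p['view']),3).tolist())
    for q in ['mill_a','mill_b','rack','bay_left','bay_right','tin','spatula','ramekin','salt_jar']:
        try: print(q,[(np.round(d['uv']).tolist(),round(d['conf'],2)) for d in ctrl.spot_point(q,p)])
        except Exception as e: print(q,e)
o=ctrl.get_obs();print(o)
E
```

```text
pics
scene {'fx': 385.1679546970832, 'fy': 385.1679546970832, 'cx': 322.0250379226311, 'cy': 201.0321304345731, 'shot': 1}
[[-0.713, -0.365, 0.598, 1.206], [0.701, -0.391, 0.597, 0.812], [0.016, 0.845, 0.534, 0.686], [0.0, 0.0, 0.0, 1.0]]
mill_a [([320.0, 212.0], 0.91), ([394.0, 233.0], 0.77), ([449.0, 257.0], 0.62)]
mill_b [([320.0, 212.0], 0.91), ([394.0, 233.0], 0.77), ([449.0, 257.0], 0.62)]
rack [([231.0, 203.0], 0.83), ([391.0, 234.0], 0.73)]
bay_left [([238.0, 192.0], 0.63)]
bay_right [([219.0, 176.0], 0.79), ([231.0, 200.0], 0.2)]
tin [([276.0, 254.0], 0.67)]
spatula [([288.0, 166.0], 0.7)]
ramekin []
salt_jar [([266.0, 232.0], 0.66), ([237.0, 192.0], 0.33)]
top {'fx': 491.4476968040822, 'fy': 491.4476968040822, 'cx': 314.71353637623525, 'cy': 205.301484949166, 'shot': 2}
[[0.019, 0.999, -0.037, 0.465], [-1.0, 0.019, 0.005, 0.118], [0.006, 0.037, 0.999, 1.606], [0.0, 0.0, 0.0, 1.0]]
mill_a [([245.0, 228.0], 0.96), ([190.0, 233.0], 0.87), ([313.0, 207.0], 0.79), ([290.0, 267.0], 0.67)]
mill_b [([245.0, 228.0], 0.96), ([190.0, 233.0], 0.87), ([313.0, 207.0], 0.79), ([290.0, 267
[... 214 characters left out ...]
ar [([336.0, 157.0], 0.58)]
{'t': 1.0, 'joint_pos': array([ 1.45857732e+00,  2.55123490e-01,  1.08219646e-01, -2.10147824e-05,
       -1.42393053e+00, -2.84590521e-01]), 'dq': array([ 0.0003651 , -0.00066731,  0.00051019,  0.00131359, -0.00022185,
       -0.00118547]), 'effort': array([ 1.72110289e-03, -3.86408365e+01,  2.38070869e+01,  5.36785662e+00,
       -5.62769546e-04, -4.79990661e-06]), 'position': array([0.21253472, 0.50726541, 0.23127533]), 'tool_rot': array([ 9.80381952e-01, -1.97107148e-01, -8.71829449e-06,  1.98458245e-05]), 'contact_force': array([-0.50384394,  0.42499284,  0.93161785]), 'ft_torque': array([-0.02386576,  0.09323078, -0.04269333]), 'opening': 0.9991138179467267}
```

```bash
python3 - <<'E'
import cv2
im=cv2.imread('pics/top0.png')[90:330,130:530];cv2.imwrite('pics/top0c.png',cv2.resize(im,None,fx=2,fy=2,interpolation=cv2.INTER_CUBIC))
im=cv2.imread('pics/scene0.png')[100:340,140:540];cv2.imwrite('pics/scene0c.png',cv2.resize(im,None,fx=2,fy=2,interpolation=cv2.INTER_CUBIC))
E
```

```text
(no output)
```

View pics/top0c.png

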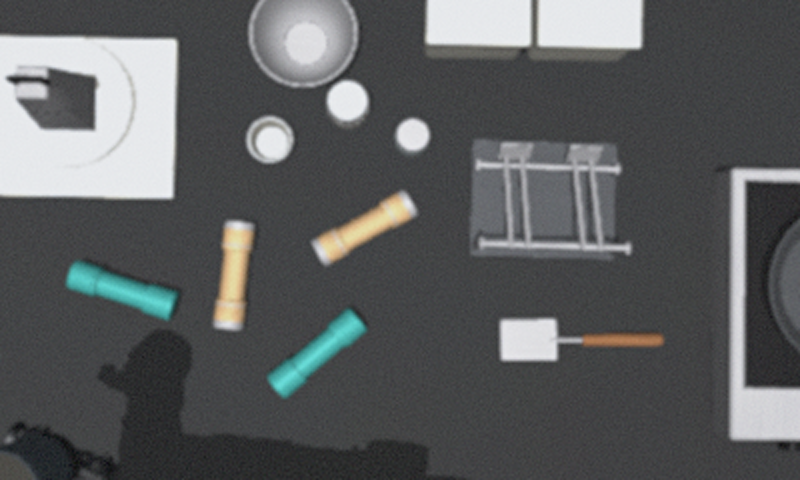

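View pics/scene0c.png

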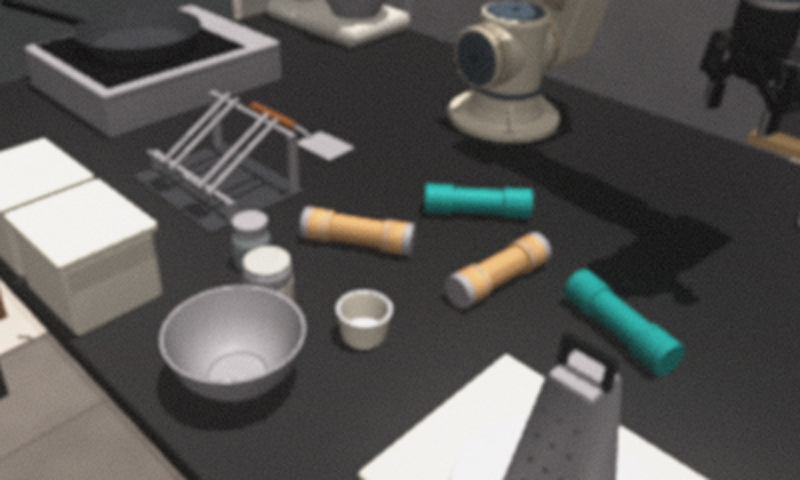

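```bash
cat > mills.py <<'E'
from h import *
def fit(p,m,z=0.024,o=None):
    m=m.astype(np.uint8);c=max(cv2.findContours(m,0,2)[0],key=cv2.contourArea)
    (cx,cy),(w,h),a=cv2.minAreaRect(c)
    b=cv2.boxPoints(((cx,cy),(w,h),a))
    if np.linalg.norm(b[0]-b[1])>np.linalg.norm(b[1]-b[2]): e=[(b[1]+b[2])/2,(b[0]+b[3])/2]
    else: e=[(b[0]+b[1])/2,(b[2]+b[3])/2]
    E=[atz(p,x,z,o) for x in e];C=(E[0]+E[1])/2;d=E[1]-E[0]
    return C,np.linalg.norm(d),np.degrees(np.arctan2(d[1],d[0]))
E
python3 - <<'E'
from mills import *
for n in ['top','scene']:
    p=ctrl.read_camera(n)
    for d in ctrl.outline_of('mill_a',p):
        m=d['mask'];col=p['pixels'][m].mean(0)
        C,L,a=fit(p,m);print(n,np.round(d['uv']),round(d['conf'],2),col.round(),C.round(4),round(L,3),round(a,1))
    if n=='top':
        for q in ['rack','ramekin','salt_jar','tin','spatula']:
            for d in ctrl.outline_of(q,p)[:1]:print(q,atz(p,d['uv'],0.04).round(3))
# rack
p=ctrl.read_camera('top')
im=cv2.cvtColor(p['pixels'],cv2.COLOR_RGB2BGR)[150:230,350:460]
cv2.imwrite('pics/rk0.png',cv2.resize(im,None,fx=7,fy=7,interpolation=cv2.INTER_CUBIC))
E
```

```text
top [285. 266.] 0.89 [ 76. 168. 164.] [0.3252 0.1923 0.024 ] 0.174 131.6
top [190. 234.] 0.83 [ 73. 161. 158.] [0.4196 0.5056 0.024 ] 0.182 -106.5
top [312. 208.] 0.72 [201. 181. 146.] [0.5283 0.12   0.024 ] 0.173 120.3
top [246. 230.] 0.7 [197. 176. 142.] [0.4471 0.329  0.024 ] 0.173 174.7
ramekin [0.659 0.27  0.04 ]
salt_jar [0.678 0.045 0.04 ]
tin [0.724 0.15  0.04 ]
spatula [ 0.36  -0.174  0.04 ]
scene [321. 212.] 0.81 [168. 137. 102.] [0.5304 0.123  0.024 ] 0.179 120.7
scene [390. 234.] 0.79 [165. 137. 104.] [0.4471 0.3308 0.024 ] 0.205 -5.2
scene [377. 202.] 0.57 [ 42. 130. 124.] [0.3264 0.1961 0.024 ] 0.172 130.8
scene [230. 179.] 0.48 [125. 120. 121.] [ 0.5373 -0.2826  0.024 ] 0.216 17.7
```

View pics/rk0.png

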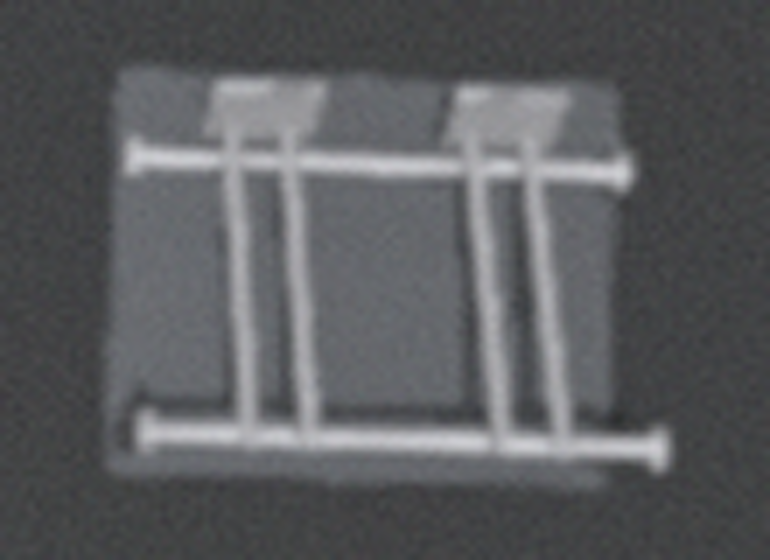

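```bash
cat > rack.py <<'E'
from h import *
from scipy.optimize import least_squares
def bay(P,s):  # P: X,Y (midpoint of bay origins), yaw ; s=+1 left -1 right
    X,Y,a=P; c,sn=np.cos(a),np.sin(a)
    Rz=np.array([[c,-sn,0],[sn,c,0],[0,0,1]]); t=np.radians(30)
    bx=Rz@[-np.cos(t),0,np.sin(t)]; bz=Rz@[np.sin(t),0,np.cos(t)]; by=np.cross(bz,bx)
    T=np.eye(4);T[:3,:3]=np.c_[bx,by,bz];T[:3,3]=np.array([X,Y,.06])+Rz@[0,.055*s,0];return T
def pt(P,s,q): T=bay(P,s);return T[:3,:3]@np.asarray(q)+T[:3,3]
E
python3 - <<'E'
from rack import *
p=ctrl.read_camera('top')
f=lambda x,y:(350+(x+.5)/7-.5,150+(y+.5)/7-.5)
# bay y: z x x ; by direction world -y  => left rod in image (world +y) is bay y=-13
print(bay((0.6,-.1,0),1).round(2))
obs=[(1,1,f(232,135),f(249,440)),(1,-1,f(290,135),f(311,440)),(-1,1,f(474,145),f(503,448)),(-1,-1,f(528,145),f(563,452))]
def res(P):
    r=[]
    for s,k,a,b in obs:
        sy=-k*.013
        r+=list(proj(p,pt(P,s,(0,sy,-.0248)))-a)+list(proj(p,pt(P,s,(.165,sy,-.0248)))-b)
    return np.array(r)
S=least_squares(res,(.6,-.07,0));print(S.x,np.round(S.fun.reshape(-1,2),1).tolist())
P=S.x
def draw(n,name,x0,y0,w,h,z):
    p=ctrl.read_camera(n);im=cv2.cvtColor(p['pixels'],cv2.COLOR_RGB2BGR)[y0:y0+h,x0:x0+w]
    im=cv2.resize(im,None,fx=z,fy=z,interpolation=cv2.INTER_CUBIC)
    g=lambda X:tuple(int(v) for v in ((proj(p,X)-[x0,y0]+.5)*z-.5))
    for s in(1,-1):
        for k in(1,-1): cv2.line(im,g(pt(P,s,(0,.013*k,-.0248))),g(pt(P,s,(.165,.013*k,-.0248))),(0,0,255),1)
        cv2.circle(im,g(pt(P,s,(0,0,0))),3,(0,255,0),1)
        cv2.line(im,g(pt(P,s,(0,.025,.008))),g(pt(P,s,(0,-.025,.008))),(255,0,0),1)
    cv2.imwrite('pics/'+name+'.png',im)
draw('top','rk1',350,150,110,80,7)
draw('scene','rk2',190,120,130,100,6)
E
```

```text
[[-0.87  0.    0.5   0.6 ]
 [ 0.   -1.    0.   -0.05]
 [ 0.5   0.    0.87  0.06]
 [ 0.    0.    0.    1.  ]]
[ 0.65530384 -0.17427678 -0.01928261] [[0.1, -0.4], [0.0, 0.1], [-0.1, -0.0], [-0.2, 0.4], [-0.2, -0.4], [0.1, 0.3], [0.2, -0.1], [0.1, 0.1]]
```

View pics/rk1.png

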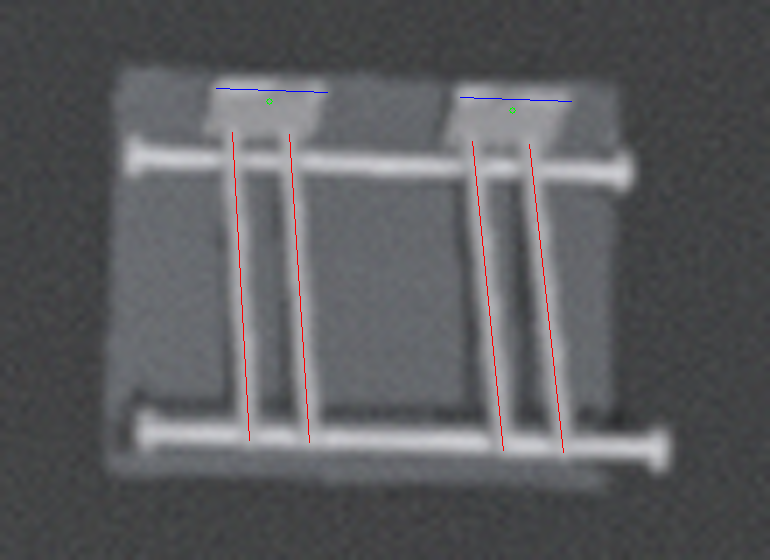

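View pics/rk2.png

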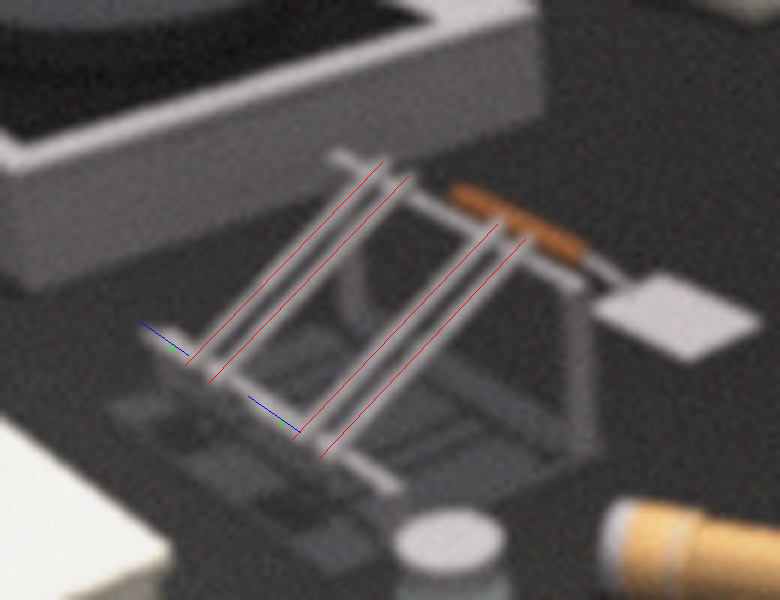

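```bash
cat > mv.py <<'E'
from h import *
def down(th): # tool x at angle th(deg), pointing down
    return R.from_euler('z',th,degrees=True)*R.from_euler('x',180,degrees=True)
def move(pos,rot,o=None):
    o=o or ctrl.get_obs();R0=R.from_quat(o['tool_rot'])
    s=R0.inv().apply(np.asarray(pos)-o['position'])/.6; t=(R0.inv()*rot).as_rotvec()/np.pi
    rows=max(np.linalg.norm(s)*.6/.0625,np.linalg.norm(t)*180/10.7)
    print('slide',s.round(4).tolist(),'twist',t.round(4).tolist(),'rows>=',round(rows,1))
E
python3 - <<'E'
from mv import *
move((.447,.330,.15),down(-5.2))
E
```

```text
slide [0.4746, 0.1214, 0.1355] twist [0.0, 0.0, -0.0974] rows>= 4.9
```

Call:
{"fn": "jog_arm", "kwargs": {
  "slide": [
    [0.4746,0.1214,0.1355],
    [0.4746,0.1214,0.1355],
    [0.4746,0.1214,0.1355],
    [0.4746,0.1214,0.1355],
    [0.4746,0.1214,0.1355],
    [0.4746,0.1214,0.1355],
    [0.4746,0.1214,0.1355]
  ],
  "twist": [
    [0,0,-0.0974],
    [0,0,-0.0974],
    [0,0,-0.0974],
    [0,0,-0.0974],
    [0,0,-0.0974],
    [0,0,-0.0974],
    [0,0,-0.0974]
  ],
  "jaw": [-1,-1,-1,-1,-1,-1,-1],
  "squeeze": 80
}}

```text
t: 2.52
position: [0.4472, 0.33, 0.1501]
tool_rot: [0.999, -0.046, 0.0, -0.0]
contact_force: [-0.1, 0.6, 0.8]
opening: 1.003
```

```bash
cat > look.py <<'E'
from mills import *
import sys
o=ctrl.get_obs();p=ctrl.read_camera('wrist');save(p,sys.argv[1])
print(o['t'],o['position'].round(4),o['joint_pos'].round(3),o['contact_force'].round(2),o['ft_torque'].round(3),o['opening'])
if len(sys.argv)>2:
    for d in ctrl.outline_of('mill_a',p):
        C,L,a=fit(p,d['mask'],.024,o);print(np.round(d['uv']),round(d['conf'],2),p['pixels'][d['mask']].mean(0).round(),C.round(4),round(L,3),round(a,1))
    for d in ctrl.spot_point('mill_a',p): print(np.round(d['uv']),atz(p,d['uv'],.024,o).round(4),round(d['conf'],2))
E
python3 look.py w1 m
```

```text
2.525 [0.4472 0.33   0.1501] [ 0.917  0.304 -0.034  0.    -1.233  0.562] [-0.09  0.55  0.85] [0.013 0.045 0.062] 1.002938508727684
[563.  83.] 0.85 [191. 168. 131.] [0.514  0.1416 0.024 ] 0.131 119.8
[519. 272.] 0.77 [ 17. 151. 147.] [0.3528 0.1556 0.024 ] 0.095 134.3
[323. 175.] 0.65 [161. 137. 103.] [0.4414 0.326  0.024 ] 0.185 175.0
[103. 232.] 0.56 [  8. 165. 160.] [0.4228 0.5081 0.024 ] 0.191 -106.0
[323. 185.] [0.4492 0.3279 0.024 ] 0.88
[122. 231.] [0.4247 0.5014 0.024 ] 0.87
[483. 298.] [0.33   0.1931 0.024 ] 0.79
[599.  59.] [0.5256 0.1191 0.024 ] 0.66
```

View pics/w1.png

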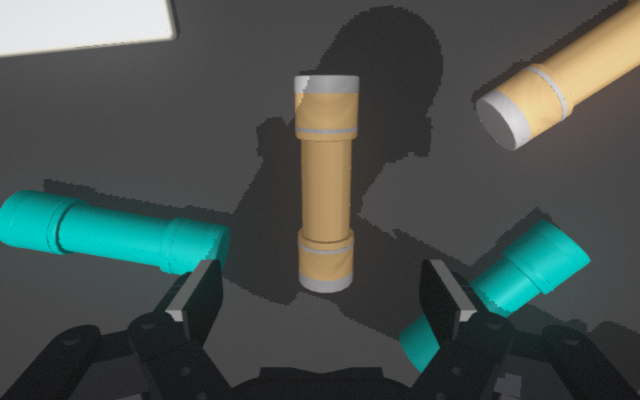

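Call:
{"fn": "jog_arm", "kwargs": {
  "slide": [
    [0,0,0.1],
    [0,0,0.19],
    [0,0,0.2367],
    [0,0,0.2367],
    [0,0,0.2367],
    [0,0,0.2367],
    [0,0,0.2367],
    [0,0,0.2367],
    [0,0,0.2367],
    [0,0,0.2367]
  ],
  "twist": [
    [0,0,0],
    [0,0,0],
    [0,0,0],
    [0,0,0],
    [0,0,0],
    [0,0,0],
    [0,0,0],
    [0,0,0],
    [0,0,0],
    [0,0,0]
  ],
  "jaw": [-1,-1,-1,-1,1,1,1,1,1,1],
  "squeeze": 80
}}

```text
t: 3.92
position: [0.4477, 0.3308, 0.0098]
tool_rot: [0.999, -0.045, 0.001, -0.001]
contact_force: [-3.3, -0.8, 6.0]
opening: 0.441
```

```bash
python3 look.py w2
```

```text
3.925 [0.4477 0.3308 0.0098] [ 0.918  0.435 -0.234  0.    -0.899  0.562] [-3.3  -0.81  6.01] [-0.187  0.681 -0.024] 0.44100307800418703
```

View pics/w2.png

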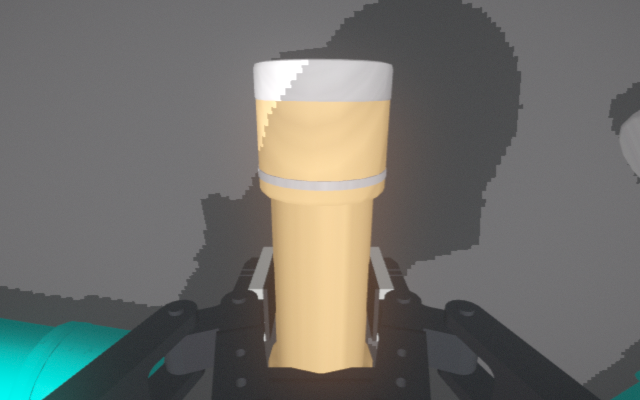

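Call:
{"fn": "jog_arm", "kwargs": {
  "slide": [
    [0,0,-0.03],
    [0,0,-0.08],
    [0,0,-0.14],
    [0,0,-0.2],
    [0,0,-0.2],
    [0,0,-0.2],
    [0,0,-0.2],
    [0,0,-0.2]
  ],
  "twist": [
    [0,0,0],
    [0,0,0],
    [0,0,0],
    [0,0,0],
    [0,0,0],
    [0,0,0],
    [0,0,0],
    [0,0,0]
  ],
  "jaw": [1,1,1,1,1,1,1,1],
  "squeeze": 100
}}

```text
t: 4.97
position: [0.4466, 0.3296, 0.1269]
tool_rot: [0.999, -0.045, -0.001, 0.001]
contact_force: [0.4, 0.1, -3.3]
opening: 0.438
```

```bash
python3 look.py w3
```

```text
4.975 [0.4466 0.3296 0.1269] [ 0.918  0.32  -0.073 -0.    -1.18   0.562] [ 0.35  0.12 -3.32] [0.008 0.098 0.019] 0.43799924558625236
```

View pics/w3.png

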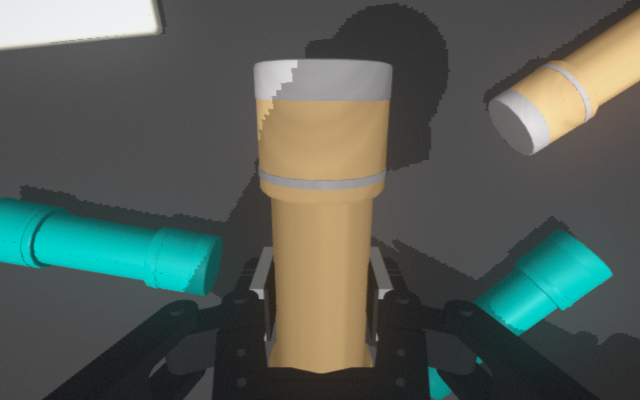

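```bash
cat > feel.py <<'E'
from h import *
a=[]
for i in range(8):
    ctrl.read_camera('wrist');o=ctrl.get_obs();a.append(np.r_[o['contact_force'],o['ft_torque'],o['effort'][[3,4,5]]])
a=np.array(a);print(a.mean(0).round(3),a.std(0).round(3),o['t'],o['opening'])
print('torque in tool',R.from_quat(o['tool_rot']).inv().apply(a.mean(0)[3:6]).round(3))
E
python3 feel.py
```

```text
[ 0.231  0.085 -3.225 -0.014  0.115  0.014  5.549  0.06  -0.   ] [0.743 0.402 0.636 0.019 0.033 0.033 0.005 0.003 0.   ] 5.425 0.44049495414886336
torque in tool [-0.024 -0.114 -0.014]
```

```bash
cat >> rack.py <<'E'
P0=(0.6553,-0.1743,-0.0193)
def place(P,s,x,lift,ax,ox=0,sgn=1,pitch=0):
    """tool pose so that mill axis centre (tool (ox,0,ax)) is at bay (x,0,0)+lift*Z world. sgn=+1: tool x=-bay x. """
    T=bay(P,s);B=T[:3,:3]
    M=np.c_[-sgn*B[:,0],sgn*B[:,1],-B[:,2]]
    c=T[:3,3]+B[:,0]*x+np.array([0,0,lift])
    return c-M@np.array([ox,0,ax]),R.from_matrix(M)
E
python3 - <<'E'
from rack import *;from mv import move
for s in(-1,1):
    pos,r=place(P0,s,.09,.10,-.0142);print(pos);move(pos,r)
E
```

```text
[ 0.56921212 -0.22764854  0.19270244]
slide [0.2871, 0.9072, -0.1079] twist [-0.006, -0.1666, -0.0222] rows>= 9.2
[ 0.57133499 -0.11766903  0.19270244]
slide [0.274, 0.7243, -0.1079] twist [-0.006, -0.1666, -0.0222] rows>= 7.5
```

Call:
{"fn": "jog_arm", "kwargs": {
  "slide": [
    [0,0,-0.08],
    [0.05,0.1,-0.1079],
    [0.1,0.2,-0.1079],
    [0.14,0.3,-0.1079],
    [0.18,0.4,-0.1079],
    [0.2,0.5,-0.1079],
    [0.24,0.6,-0.1079],
    [0.26,0.7,-0.1079],
    [0.28,0.8,-0.1079],
    [0.2871,0.9072,-0.1079],
    [0.2871,0.9072,-0.1079],
    [0.2871,0.9072,-0.1079]
  ],
  "twist": [
    [0,0,0],
    [0,0,0],
    [0,-0.02,0],
    [0,-0.04,0],
    [0,-0.06,-0.01],
    [0,-0.08,-0.01],
    [0,-0.1,-0.02],
    [-0.006,-0.12,-0.0222],
    [-0.006,-0.14,-0.0222],
    [-0.006,-0.1666,-0.0222],
    [-0.006,-0.1666,-0.0222],
    [-0.006,-0.1666,-0.0222]
  ],
  "jaw": [1,1,1,1,1,1,1,1,1,1,1,1],
  "squeeze": 100
}}

```text
t: 6.92
position: [0.5693, -0.2289, 0.1917]
tool_rot: [0.966, -0.01, -0.259, -0.003]
contact_force: [-0.5, 0.8, -3.5]
opening: 0.441
```

```bash
cat > wr.py <<'E'
from rack import *
import sys
P=P0 if len(sys.argv)<3 else tuple(float(v) for v in sys.argv[2].split(','))
o=ctrl.get_obs();p=ctrl.read_camera('wrist')
print(o['t'],o['position'].round(4),o['joint_pos'].round(3),o['contact_force'].round(2),o['ft_torque'].round(3),o['opening'])
save(p,sys.argv[1]);im=cv2.imread('pics/'+sys.argv[1]+'.png')
g=lambda X:tuple(int(v) for v in proj(p,X,o))
for s in(1,-1):
    for k in(1,-1): cv2.line(im,g(pt(P,s,(0,.013*k,-.0248))),g(pt(P,s,(.165,.013*k,-.0248))),(0,0,255),1)
    cv2.line(im,g(pt(P,s,(0,.025,.008))),g(pt(P,s,(0,-.025,.008))),(255,0,0),1)
cv2.imwrite('pics/'+sys.argv[1]+'_d.png',im)
np.savez('/tmp/'+sys.argv[1],pos=o['position'],rot=o['tool_rot'])
E
python3 wr.py w4
```

```text
6.925 [ 0.5693 -0.2289  0.1917] [-0.103  0.789  0.747  0.046 -2.051  1.663] [-0.47  0.75 -3.47] [ 0.021 -1.903 -0.071] 0.44076577250585747
```

View pics/w4_d.png

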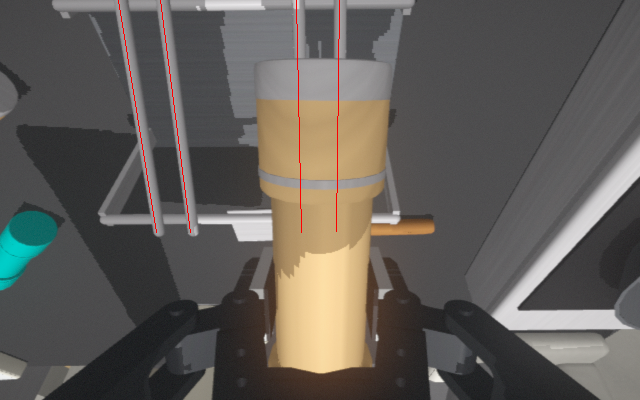

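Call:
{"fn": "jog_arm", "kwargs": {
  "slide": [
    [0.018,0,0.031],
    [0.036,0,0.062],
    [0.054,0,0.093],
    [0.0708,0,0.1227],
    [0.0708,0,0.1227],
    [0.0708,0,0.1227]
  ],
  "twist": [
    [0,0,0],
    [0,0,0],
    [0,0,0],
    [0,0,0],
    [0,0,0],
    [0,0,0]
  ],
  "jaw": [1,1,1,1,1,1],
  "squeeze": 100
}}

```text
t: 7.72
position: [0.5699, -0.227, 0.1095]
tool_rot: [0.966, -0.009, -0.257, -0.002]
contact_force: [-0.2, -0.1, -2.5]
opening: 0.436
```

```bash
python3 wr.py w5; python3 - <<'E'
from rack import *; from mv import move
o=ctrl.get_obs()
T=bay(P0,-1);Rt=R.from_quat(o['tool_rot'])
print('mill c in bay',(T[:3,:3].T@(o['position']+Rt.apply([0,0,-.0142])-T[:3,3])).round(4),(T[:3,:3].T@Rt.as_matrix()).round(3).tolist())
for n,x0,y0,w,h in(('scene',190,100,160,110),('top',340,130,120,100)):
    p=ctrl.read_camera(n);im=cv2.cvtColor(p['pixels'],cv2.COLOR_RGB2BGR)[y0:y0+h,x0:x0+w]
    cv2.imwrite('pics/%s5.png'%n,cv2.resize(im,None,fx=5,fy=5,interpolation=cv2.INTER_CUBIC))
E
```

```text
7.725 [ 0.5699 -0.227   0.1095] [-0.099  0.81   0.583  0.043 -1.863  1.654] [-0.19 -0.12 -2.5 ] [-0.015 -1.908  0.035] 0.43605672284600866
mill c in bay [ 0.0978 -0.0004  0.015 ] [[-1.0, -0.0, -0.003], [-0.0, 1.0, 0.001], [0.003, 0.001, -1.0]]
```

View pics/w5_d.png

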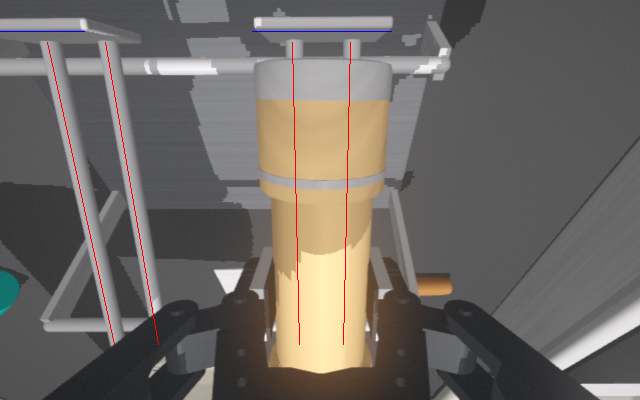

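View pics/scene5.png

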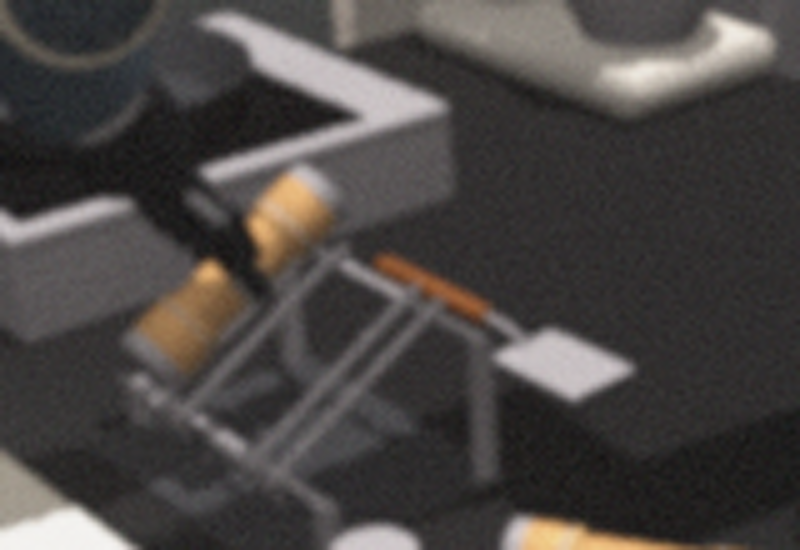

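Call:
{"fn": "jog_arm", "kwargs": {
  "slide": [
    [0,0,0.008],
    [0,0,0.015],
    [0,0,0.02],
    [0,0,0.023],
    [0,0,0.023]
  ],
  "twist": [
    [0,0,0],
    [0,0,0],
    [0,0,0],
    [0,0,0],
    [0,0,0]
  ],
  "jaw": [1,1,1,1,1]
}}

```text
t: 8.5
position: [0.5631, -0.2277, 0.0973]
tool_rot: [0.966, -0.009, -0.257, -0.002]
contact_force: [3.6, 2.4, 6.4]
opening: 0.435
```

```bash
cat > st.py <<'E'
from rack import *
import sys
s=int(sys.argv[1]);ax=float(sys.argv[2]);ox=float(sys.argv[3]) if len(sys.argv)>3 else 0
o=ctrl.get_obs();T=bay(P0,s);Rt=R.from_quat(o['tool_rot'])
print(o['t'],'mill c in bay',(T[:3,:3].T@(o['position']+Rt.apply([ox,0,ax])-T[:3,3])).round(4),'force in bay',(T[:3,:3].T@o['contact_force']).round(2),'tau',(T[:3,:3].T@o['ft_torque']).round(3),o['opening'])
E
python3 st.py -1 -.0142
```

```text
8.5 mill c in bay [0.0977 0.0001 0.0009] force in bay [ 0.14 -2.45  7.32] tau [-0.73   1.309  0.017] 0.4349511395655315
```

Call:
{"fn": "jog_arm", "kwargs": {
  "slide": [
    [0.006,0,-0.001],
    [0.011,0,-0.001],
    [0.016,0,-0.001],
    [0.018,0,-0.001],
    [0.018,0,-0.001]
  ],
  "twist": [
    [0,0,0],
    [0,0,0],
    [0,0,0],
    [0,0,0],
    [0,0,0]
  ],
  "jaw": [1,1,1,1,1]
}}

```text
t: 9.12
position: [0.5715, -0.2281, 0.0923]
tool_rot: [0.966, -0.009, -0.259, -0.002]
contact_force: [-0.8, 1.8, 7.7]
opening: 0.433
```

```bash
python3 st.py -1 -.0142;python3 wr.py w6
```

```text
9.125 mill c in bay [0.0878 0.0004 0.0008] force in bay [ 4.53 -1.75  6.27] tau [-0.505 -0.115  0.281] 0.43281673155242767
9.125 [ 0.5715 -0.2281  0.0923] [-0.101  0.826  0.57   0.044 -1.837  1.653] [-0.75  1.76  7.7 ] [ 0.58   0.104 -0.009] 0.43281673155242767
```

View pics/w6.png

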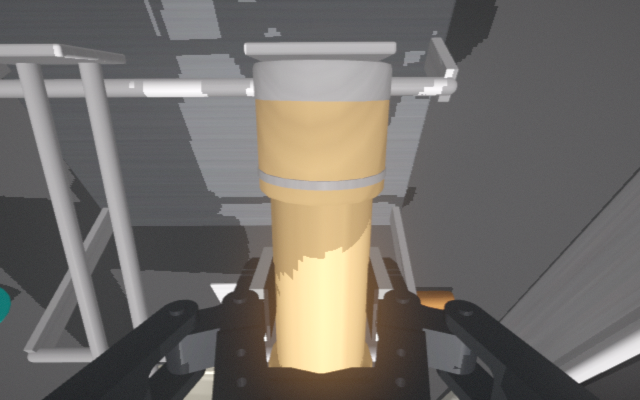

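Call:
{"fn": "jog_arm", "kwargs": {
  "slide": [
    [0.002,0,0],
    [0.004,0,-0.001],
    [0.004,0,-0.001]
  ],
  "twist": [
    [0,0,0],
    [0,0,0],
    [0,0,0]
  ],
  "jaw": [1,1,1]
}}

```text
t: 9.55
position: [0.5736, -0.228, 0.0912]
tool_rot: [0.966, -0.009, -0.26, -0.002]
contact_force: [-2.2, 1.3, 5.5]
opening: 0.434
```

```bash
python3 st.py -1 -.0142
```

```text
9.55 mill c in bay [0.0855 0.0003 0.0009] force in bay [ 4.66 -1.3   3.62] tau [-0.481 -0.247  0.271] 0.4342581223157198
```

Call:
{"fn": "jog_arm", "kwargs": {
  "slide": [
    [0.003,0,0],
    [0.004,0,0],
    [0.004,0,0]
  ],
  "twist": [
    [0,0,0],
    [0,0,0],
    [0,0,0]
  ],
  "jaw": [1,1,1]
}}

```text
t: 9.93
position: [0.5735, -0.2281, 0.0912]
tool_rot: [0.965, -0.009, -0.262, -0.002]
contact_force: [-9.2, 3.4, 11.1]
opening: 0.439
```

```bash
python3 st.py -1 -.0142
```

```text
9.925 mill c in bay [0.0854 0.0004 0.0009] force in bay [13.55 -3.26  4.99] tau [-0.885 -2.962  0.374] 0.4394997232262813
```

Call:
{"fn": "jog_arm", "kwargs": {
  "slide": [
    [-0.003,0,0],
    [-0.003,0,0],
    [-0.003,0,0],
    [-0.003,0,0],
    [-0.003,0,0],
    [-0.003,0,0],
    [-0.003,0,0],
    [-0.003,0,0]
  ],
  "twist": [
    [0,0,0],
    [0,0,0],
    [0,0,0],
    [0,0,0],
    [0,0,0],
    [0,0,0],
    [0,0,0],
    [0,0,0]
  ],
  "jaw": [1,0,-0.2,-0.4,-0.6,-0.8,-1,-1]
}}

```text
t: 10.92
position: [0.5749, -0.2278, 0.0899]
tool_rot: [0.966, -0.009, -0.259, -0.002]
contact_force: [-0.3, -0.2, -1.2]
opening: 1.0
```

```bash
python3 wr.py w7
```

```text
10.925 [ 0.5749 -0.2278  0.0899] [-0.1    0.834  0.58   0.042 -1.838  1.652] [-0.26 -0.25 -1.16] [-0.05  -1.556  0.008] 0.9996255301557727
```

View pics/w7.png

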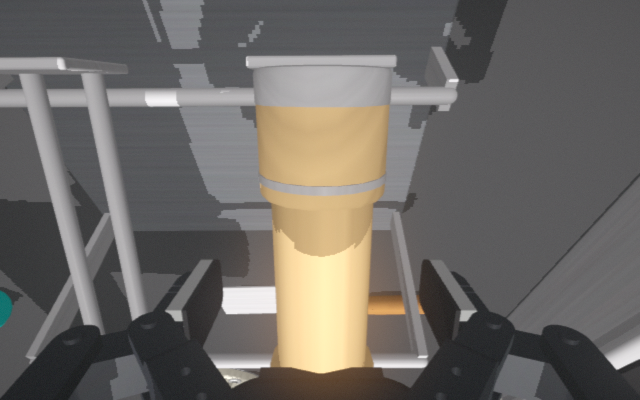

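Call:
{"fn": "jog_arm", "kwargs": {
  "slide": [
    [0,0,-0.03],
    [0,0,-0.08],
    [-0.02,0,-0.14],
    [-0.05,0,-0.2],
    [-0.05,0,-0.2]
  ],
  "twist": [
    [0,0,0],
    [0,0,0],
    [0,0,0],
    [0,0,0],
    [0,0,0]
  ],
  "jaw": [-1,-1,-1,-1,-1]
}}

```text
t: 11.6
position: [0.61, -0.2289, 0.2122]
tool_rot: [0.967, -0.01, -0.255, -0.001]
contact_force: [0.6, 0.2, -0.2]
opening: 0.998
```

```bash
python3 wr.py w8;python3 - <<'E'
from mv import *
move((.5285,.1215,.15),down(-59.6))
from rack import *
p=ctrl.read_camera('scene');x0,y0,w,h=190,100,160,110;im=cv2.cvtColor(p['pixels'],cv2.COLOR_RGB2BGR)[y0:y0+h,x0:x0+w]
cv2.imwrite('pics/scene8.png',cv2.resize(im,None,fx=5,fy=5,interpolation=cv2.INTER_CUBIC))
E
```

```text
11.6 [ 0.61   -0.2289  0.2122] [-0.097  0.91   1.038  0.05  -2.214  1.667] [ 0.61  0.21 -0.21] [-0.015 -1.478 -0.044] 0.9982461771452783
slide [-0.0774, -0.5807, 0.1593] twist [0.0846, 0.1506, 0.3173] rows>= 6.1
```

View pics/w8_d.png

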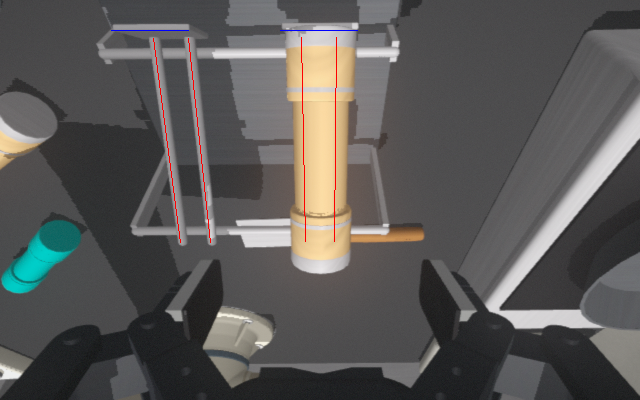

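View pics/scene8.png

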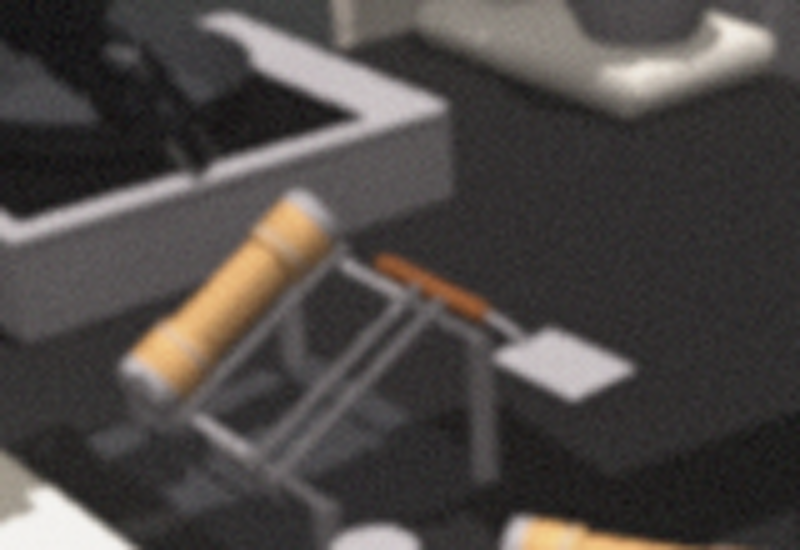

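Call:
{"fn": "jog_arm", "kwargs": {
  "slide": [
    [-0.02,-0.1,0],
    [-0.04,-0.2,0.02],
    [-0.05,-0.3,0.05],
    [-0.06,-0.4,0.08],
    [-0.07,-0.5,0.12],
    [-0.0774,-0.5807,0.1593],
    [-0.0774,-0.5807,0.1593],
    [-0.0774,-0.5807,0.1593],
    [-0.0774,-0.5807,0.1593]
  ],
  "twist": [
    [0.01,0.02,0.05],
    [0.03,0.05,0.1],
    [0.04,0.08,0.16],
    [0.055,0.1,0.21],
    [0.07,0.125,0.26],
    [0.0846,0.1506,0.3173],
    [0.0846,0.1506,0.3173],
    [0.0846,0.1506,0.3173],
    [0.0846,0.1506,0.3173]
  ],
  "jaw": [-1,-1,-1,-1,-1,-1,-1,-1,-1]
}}

```text
t: 12.82
position: [0.5275, 0.1211, 0.1489]
tool_rot: [0.868, -0.497, -0.002, 0.001]
contact_force: [0.6, -0.3, -0.1]
opening: 1.0
```

```bash
python3 look.py w9 m
```

```text
12.825 [0.5275 0.1211 0.1489] [ 0.513  0.28  -0.069 -0.003 -1.225  0.019] [ 0.63 -0.3  -0.05] [-0.009 -0.021  0.029] 1.0000212436163305
[322. 176.] 0.78 [213. 189. 149.] [0.5238 0.1242 0.024 ] 0.186 120.4
[475. 272.] 0.63 [ 31. 136. 132.] [0.3655 0.1225 0.024 ] 0.069 165.9
[322. 185.] [0.5272 0.1179 0.024 ] 0.66
```

View pics/w9.png

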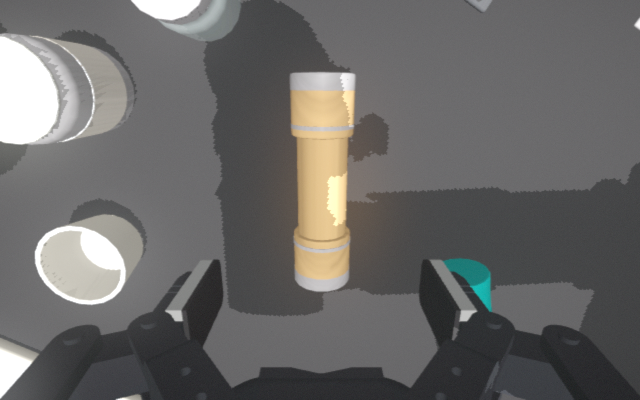

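Call:
{"fn": "jog_arm", "kwargs": {
  "slide": [
    [0,0,0.1],
    [0,0,0.19],
    [0,0,0.2317],
    [0,0,0.2317],
    [0,0,0.2317],
    [0,0,0.2317],
    [0,0,0.2317],
    [0,0,0.2317],
    [0,0,0.2317],
    [0,0,0.2317]
  ],
  "twist": [
    [0,0,0],
    [0,0,0],
    [0,0,0],
    [0,0,0],
    [0,0,0],
    [0,0,0],
    [0,0,0],
    [0,0,0],
    [0,0,0],
    [0,0,0]
  ],
  "jaw": [-1,-1,-1,-1,1,1,1,1,1,1],
  "squeeze": 80
}}

```text
t: 14.22
position: [0.528, 0.122, 0.0119]
tool_rot: [0.868, -0.497, -0.001, -0.0]
contact_force: [-1.2, -0.9, 5.9]
opening: 0.44
```

Call:
{"fn": "jog_arm", "kwargs": {
  "slide": [
    [0,0,-0.03],
    [0,0,-0.08],
    [0,0,-0.14],
    [0,0,-0.2],
    [0,0,-0.2],
    [0,0,-0.2],
    [0,0,-0.2],
    [0,0,-0.2]
  ],
  "twist": [
    [0,0,0],
    [0,0,0],
    [0,0,0],
    [0,0,0],
    [0,0,0],
    [0,0,0],
    [0,0,0],
    [0,0,0]
  ],
  "jaw": [1,1,1,1,1,1,1,1],
  "squeeze": 100
}}

```text
t: 15.22
position: [0.527, 0.1214, 0.1292]
tool_rot: [0.868, -0.497, -0.002, 0.002]
contact_force: [0.5, 0.4, -4.0]
opening: 0.432
```

```bash
python3 look.py w10; python3 feel.py
```

```text
15.225 [0.527  0.1214 0.1292] [ 0.514  0.294 -0.103 -0.003 -1.179  0.017] [ 0.48  0.44 -3.98] [-0.088 -0.033 -0.036] 0.43191679633285185
[ 1.630e-01  1.120e-01 -2.872e+00 -9.700e-02 -8.200e-02 -4.000e-03
  5.351e+00 -1.800e-02  0.000e+00] [0.463 0.54  0.417 0.037 0.035 0.028 0.005 0.003 0.   ] 15.675 0.43611313334166296
torque in tool [0.022 0.125 0.005]
```

View pics/w10.png

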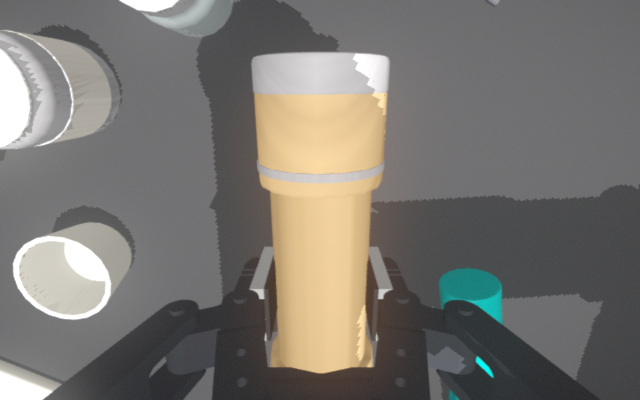

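```bash
python3 - <<'E'
from rack import *;from mv import *
pos,r=place(P0,1,.095,.10,-.0121,.003,-1);print(pos,r.as_matrix().round(2).tolist())
p2=np.array([.50,.05,.25]); move(p2,down(178.9))
E
```

```text
[ 0.57065306 -0.11765587  0.19552109] [[-0.87, 0.02, -0.5], [0.02, 1.0, 0.01], [0.5, 0.0, -0.87]]
slide [0.0793, 0.1006, -0.1995] twist [0.0014, -0.0005, 0.675] rows>= 11.4
```

Call:
{"fn": "jog_arm", "kwargs": {
  "slide": [
    [0,0,-0.05],
    [0,0,-0.1],
    [0,0,-0.15],
    [0.01,0.01,-0.1995],
    [0.02,0.02,-0.1995],
    [0.03,0.04,-0.1995],
    [0.04,0.06,-0.1995],
    [0.06,0.08,-0.1995],
    [0.07,0.09,-0.1995],
    [0.08,0.1,-0.1995],
    [0.08,0.1,-0.1995],
    [0.08,0.1,-0.1995]
  ],
  "twist": [
    [0,0,0.056],
    [0,0,0.112],
    [0,0,0.168],
    [0,0,0.224],
    [0,0,0.28],
    [0,0,0.336],
    [0,0,0.392],
    [0,0,0.448],
    [0,0,0.504],
    [0,0,0.56],
    [0,0,0.616],
    [0,0,0.675]
  ],
  "jaw": [1,1,1,1,1,1,1,1,1,1,1,1]
}}

```text
t: 17.18
position: [0.5003, 0.0497, 0.2499]
tool_rot: [0.013, 1.0, 0.0, -0.002]
contact_force: [0.5, 0.8, -4.0]
opening: 0.437
```

```bash
python3 feel.py; python3 - <<'E'
from rack import *;from mv import *
print(ctrl.get_obs()['joint_pos'].round(2),ctrl.get_obs()['position'])
pos,r=place(P0,1,.095,.10,-.0121,.003,-1);move(pos,r)
E
```

```text
[ 0.166 -0.164 -3.317 -0.006  0.097 -0.011  5.915  0.088 -0.213] [0.424 0.481 0.32  0.028 0.023 0.027 0.02  0.015 0.619] 17.575 0.4353972031422366
torque in tool [0.007 0.096 0.011]
[ 0.41  0.16  0.03 -0.   -1.45 -2.  ] [0.50048768 0.04985513 0.24992896]
slide [-0.1222, -0.2772, 0.09] twist [0.0, 0.1654, 0.0006] rows>= 3.0
```

Call:
{"fn": "jog_arm", "kwargs": {
  "slide": [
    [-0.03,-0.07,0],
    [-0.06,-0.14,0.01],
    [-0.09,-0.21,0.04],
    [-0.12,-0.2772,0.07],
    [-0.1222,-0.2772,0.09],
    [-0.1222,-0.2772,0.09],
    [-0.1222,-0.2772,0.09]
  ],
  "twist": [
    [0,0.03,0],
    [0,0.06,0],
    [0,0.1,0],
    [0,0.13,0],
    [0,0.1654,0],
    [0,0.1654,0],
    [0,0.1654,0]
  ],
  "jaw": [1,1,1,1,1,1,1]
}}

```text
t: 18.45
position: [0.5711, -0.1179, 0.1963]
tool_rot: [0.009, 0.966, 0.002, -0.257]
contact_force: [-0.6, -0.8, -2.1]
opening: 0.433
```

```bash
python3 st.py 1 -.0121 .003; python3 wr.py w11;  python3 - <<'E'
from rack import *
for n,x0,y0,w,h in(('scene',190,100,160,110),('top',340,130,120,100)):
    p=ctrl.read_camera(n);im=cv2.cvtColor(p['pixels'],cv2.COLOR_RGB2BGR)[y0:y0+h,x0:x0+w]
    cv2.imwrite('pics/%s11.png'%n,cv2.resize(im,None,fx=5,fy=5,interpolation=cv2.INTER_CUBIC))
E
```

```text
18.45 mill c in bay [0.1451 0.0002 0.0874] force in bay [-0.56  0.78 -2.08] tau [-0.006  1.887 -0.052] 0.43312674140955204
18.45 [ 0.5711 -0.1179  0.1963] [ 0.044  0.724  0.669 -0.035 -2.034 -1.641] [-0.57 -0.77 -2.08] [-0.057 -1.886 -0.048] 0.43312674140955204
```

View pics/w11_d.png

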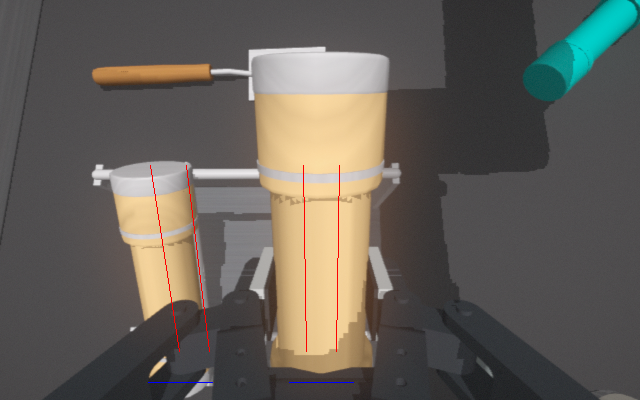

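View pics/scene11.png

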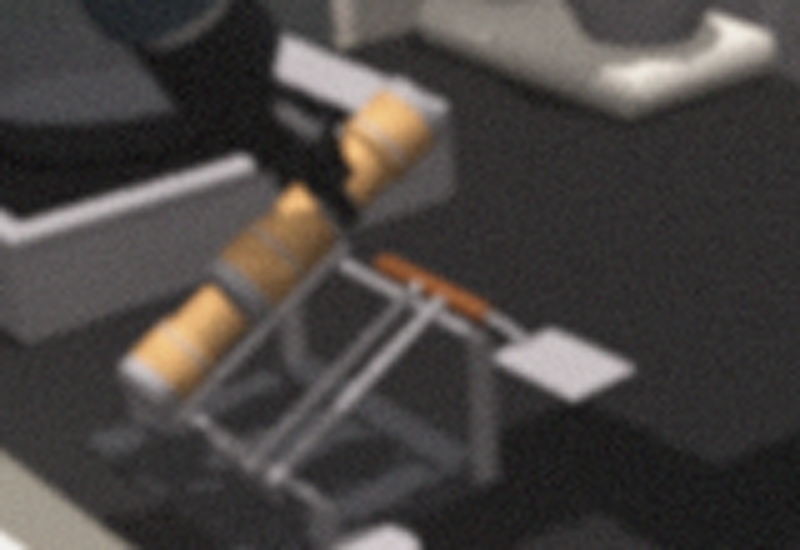

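Call:
{"fn": "jog_arm", "kwargs": {
  "slide": [
    [-0.018,0,0.031],
    [-0.036,0,0.062],
    [-0.054,0,0.093],
    [-0.0717,0,0.1241],
    [-0.0717,0,0.1241],
    [-0.0717,0,0.1241]
  ],
  "twist": [
    [0,0,0],
    [0,0,0],
    [0,0,0],
    [0,0,0],
    [0,0,0],
    [0,0,0]
  ],
  "jaw": [1,1,1,1,1,1]
}}

```text
t: 19.35
position: [0.571, -0.1179, 0.1116]
tool_rot: [0.009, 0.966, 0.002, -0.257]
contact_force: [-0.2, 0.4, -2.1]
opening: 0.44
```

```bash
python3 st.py 1 -.0121 .003; python3 wr.py w12;  python3 - <<'E'
from rack import *
for n,x0,y0,w,h in(('scene',190,100,160,110),('top',340,130,120,100)):
    p=ctrl.read_camera(n);im=cv2.cvtColor(p['pixels'],cv2.COLOR_RGB2BGR)[y0:y0+h,x0:x0+w]
    cv2.imwrite('pics/%s12.png'%n,cv2.resize(im,None,fx=5,fy=5,interpolation=cv2.INTER_CUBIC))
E
```

```text
19.35 mill c in bay [0.1028 0.0002 0.0141] force in bay [-0.87 -0.39 -1.9 ] tau [ 0.022  1.966 -0.021] 0.4395855427977461
19.35 [ 0.571  -0.1179  0.1116] [ 0.044  0.755  0.512 -0.032 -1.847 -1.634] [-0.19  0.39 -2.08] [-0.067 -1.965 -0.007] 0.4395855427977461
```

View pics/scene12.png

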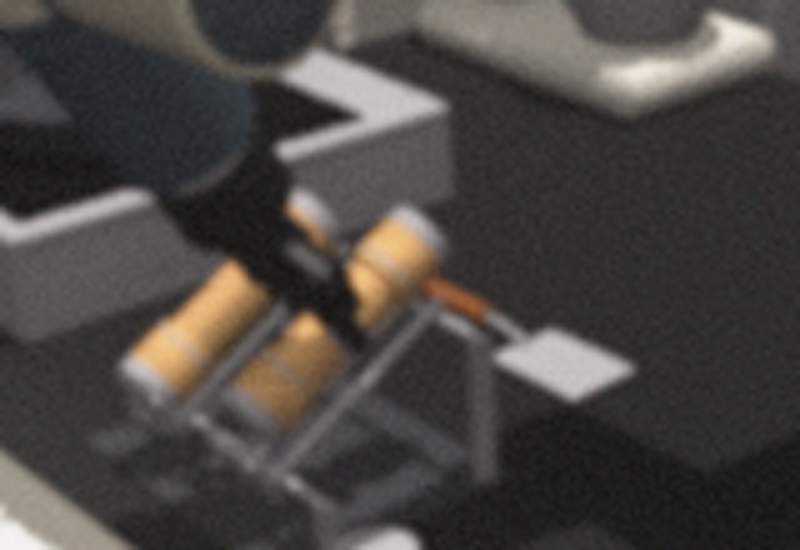

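View pics/w12_d.png

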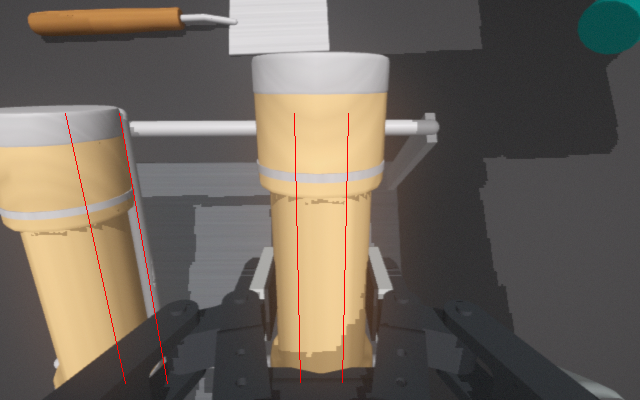

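Call:
{"fn": "jog_arm", "kwargs": {
  "slide": [
    [0,0,0.007],
    [0,0,0.014],
    [0,0,0.019],
    [0,0,0.022],
    [0,0,0.022]
  ],
  "twist": [
    [0,0,0],
    [0,0,0],
    [0,0,0],
    [0,0,0],
    [0,0,0]
  ],
  "jaw": [1,1,1,1,1]
}}

```text
t: 20.12
position: [0.5645, -0.118, 0.0993]
tool_rot: [0.009, 0.966, 0.002, -0.258]
contact_force: [2.0, -0.3, 4.8]
opening: 0.436
```

```bash
python3 st.py 1 -.0121 .003
```

```text
20.125 mill c in bay [0.1023 0.0004 0.0002] force in bay [0.64 0.28 5.19] tau [-0.157  1.482  0.074] 0.43635601666440677
```

Contact with rods. Slide toward the stop.

Call:
{"fn": "jog_arm", "kwargs": {
  "slide": [
    [-0.006,0,0],
    [-0.012,0,0],
    [-0.018,0,0],
    [-0.023,0,0],
    [-0.025,0,0],
    [-0.025,0,0]
  ],
  "twist": [
    [0,0,0],
    [0,0,0],
    [0,0,0],
    [0,0,0],
    [0,0,0],
    [0,0,0]
  ],
  "jaw": [1,1,1,1,1,1]
}}

```text
t: 20.88
position: [0.5764, -0.1184, 0.0923]
tool_rot: [0.009, 0.966, 0.002, -0.259]
contact_force: [-1.9, 0.7, 9.3]
opening: 0.437
```

```bash
python3 st.py 1 -.0121 .003
```

```text
20.875 mill c in bay [0.0884 0.0006 0.0001] force in bay [ 6.28 -0.67  7.14] tau [-0.189 -0.356  0.089] 0.43730119282678864
```

Call:
{"fn": "jog_arm", "kwargs": {
  "slide": [
    [-0.003,0,0],
    [-0.006,0,0],
    [-0.006,0,0]
  ],
  "twist": [
    [0,0,0],
    [0,0,0],
    [0,0,0]
  ],
  "jaw": [1,1,1]
}}

```text
t: 21.25
position: [0.5794, -0.1184, 0.0906]
tool_rot: [0.009, 0.966, 0.002, -0.259]
contact_force: [-0.7, 0.7, 9.3]
opening: 0.434
```

```bash
python3 st.py 1 -.0121 .003
```

```text
21.25 mill c in bay [0.0849 0.0006 0.0001] force in bay [ 5.27 -0.71  7.7 ] tau [-0.216 -0.526  0.031] 0.4339996639871072
```

Call:
{"fn": "jog_arm", "kwargs": {
  "slide": [
    [-0.003,0,0],
    [-0.005,0,0],
    [-0.005,0,0]
  ],
  "twist": [
    [0,0,0],
    [0,0,0],
    [0,0,0]
  ],
  "jaw": [1,1,1]
}}

```text
t: 21.62
position: [0.5794, -0.1185, 0.0906]
tool_rot: [0.009, 0.965, 0.002, -0.262]
contact_force: [-10.7, 3.3, 15.7]
opening: 0.436
```

```bash
python3 st.py 1 -.0121 .003
```

```text
21.625 mill c in bay [0.0849 0.0006 0.0001] force in bay [17.19 -3.05  8.22] tau [-0.969 -4.206  0.08 ] 0.43633512685750686
```

Against the stop. Relieve, open, retract.

Call:
{"fn": "jog_arm", "kwargs": {
  "slide": [
    [0.004,0,0],
    [0.004,0,-0.001],
    [0.004,0,-0.001],
    [0.004,0,-0.001],
    [0.004,0,-0.001],
    [0.004,0,-0.001],
    [0.004,0,-0.001],
    [0.004,0,-0.001]
  ],
  "twist": [
    [0,0,0],
    [0,0,0],
    [0,0,0],
    [0,0,0],
    [0,0,0],
    [0,0,0],
    [0,0,0],
    [0,0,0]
  ],
  "jaw": [1,0,-0.2,-0.4,-0.6,-0.8,-1,-1]
}}

```text
t: 22.62
position: [0.5808, -0.118, 0.0891]
tool_rot: [0.009, 0.966, 0.003, -0.259]
contact_force: [0.2, 0.6, 0.2]
opening: 1.0
```

```bash
python3 st.py 1 -.0121 .003; python3 wr.py w13
```

```text
22.625 mill c in bay [ 0.083   0.0002 -0.0005] force in bay [-0.09 -0.58  0.31] tau [-0.025  1.533 -0.017] 0.9997245032128396
22.625 [ 0.5808 -0.118   0.0891] [ 0.043  0.792  0.524 -0.033 -1.825 -1.633] [0.24 0.57 0.23] [-0.016 -1.533 -0.027] 0.9997245032128396
```

View pics/w13.png

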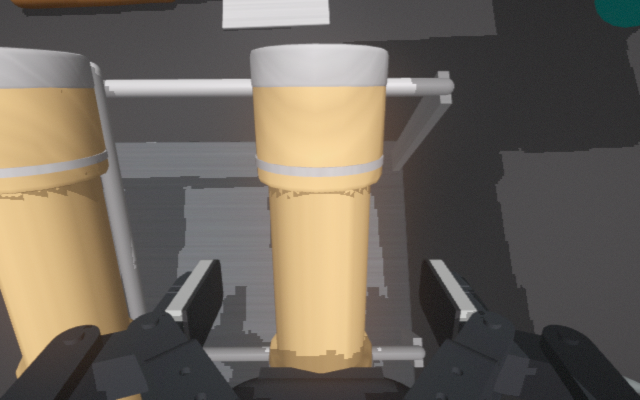

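Call:
{"fn": "jog_arm", "kwargs": {
  "slide": [
    [0,0,-0.03],
    [0,0,-0.08],
    [0.02,0,-0.14],
    [0.05,0,-0.2],
    [0.08,0,-0.25],
    [0.08,0,-0.25],
    [0.08,0,-0.25]
  ],
  "twist": [
    [0,0,0],
    [0,0,0],
    [0,0,0],
    [0,0,0],
    [0,0,0],
    [0,0,0],
    [0,0,0]
  ],
  "jaw": [-1,-1,-1,-1,-1,-1,-1]
}}

```text
t: 23.55
position: [0.6141, -0.1186, 0.2423]
tool_rot: [0.009, 0.966, 0.003, -0.259]
contact_force: [0.4, -0.7, -0.8]
opening: 0.999
```

```bash
python3 wr.py w14;  python3 - <<'E'
from mills import *
for n,x0,y0,w,h in(('scene',190,100,160,110),):
    p=ctrl.read_camera(n);im=cv2.cvtColor(p['pixels'],cv2.COLOR_RGB2BGR)[y0:y0+h,x0:x0+w]
    cv2.imwrite('pics/%s14.png'%n,cv2.resize(im,None,fx=5,fy=5,interpolation=cv2.INTER_CUBIC))
p=ctrl.read_camera('top')
for q in ['ramekin','salt_jar','tin','spatula']:
    for d in ctrl.outline_of(q,p)[:1]:print(q,atz(p,d['uv'],0.04).round(3))
E
```

```text
23.55 [ 0.6141 -0.1186  0.2423] [ 0.04   0.86   1.046 -0.04  -2.28  -1.648] [ 0.43 -0.66 -0.81] [ 0.006 -1.554  0.058] 0.998987964432134
ramekin [0.668 0.261 0.04 ]
salt_jar [0.673 0.067 0.04 ]
tin [0.726 0.154 0.04 ]
spatula [ 0.355 -0.181  0.04 ]
```

View pics/scene14.png

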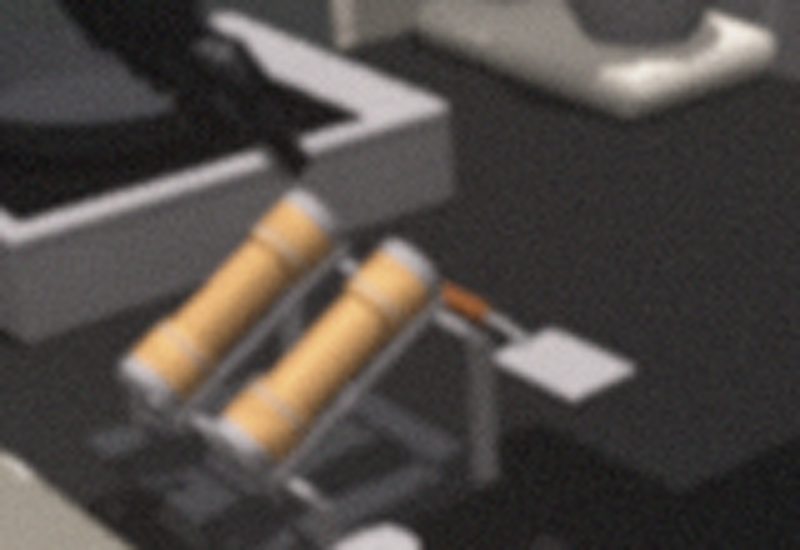

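View pics/w14_d.png

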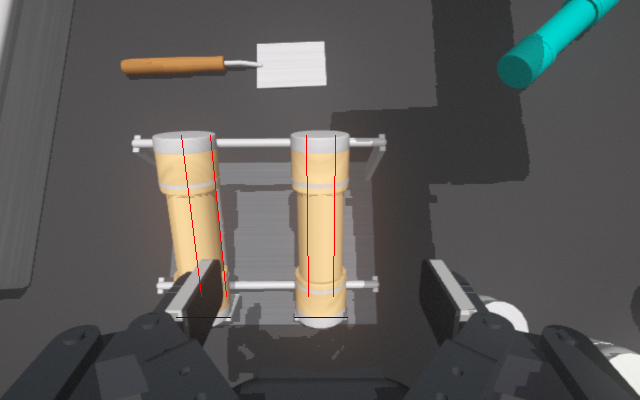

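```bash
python3 -c "
from cell import ctrl
print(ctrl.sign_off())"
```

```text
the job is handed in; nothing more can be done
None
```

Both beech mills are in the rack, one in each bay. Each went in heavy end down against the stop, and the job is handed in. I used about 24 s of the 70 s.

- **Right bay:** I took the mill that lay farther from the rack first. Held level by its middle, it pulled over with about 0.115 N m, which put the heavy end away from the robot.
- **Left bay:** the second mill pulled the other way, at about 0.125 N m. I turned it round before tilting it, and a second feel at about 0.10 N m confirmed the heavy end was then facing down-slope.
- **Seating:** I lowered each mill until it touched the rods, then slid it down until it met the stop (13.5 N and 17 N). The centres came out at bay x of about 85.4 and 84.9 mm, with y and z within 1 mm of the seat.
- **Last pictures:** taken after the gripper let go and drew back, they show both mills lying in their grooves against the stop plates, with the robot clear and the force reading near zero.
- **Check that disagreed:** the top-camera readings put the salt jar about 22 mm and the ramekin about 13 mm from where they were at the start. I think this is partial occlusion and detector noise, because no move went near either one. The scene camera also shows the jar in the same place in the pictures after the first and the second placing. I did not measure either of them again.

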